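# Set the sieve shaker's programme wheel and start it

### The job

On the sieve shaker's control box, flick the edge of the thumbwheel round with a fingertip, click by click, until its blue plate is uppermost between the white pointers, then press the green start button fully in and let it spring back out. Leave the red stop button alone, do not shove the box along, and do not pick up or push aside anything lying around.

Things in the scene. Friction and masses are not known exactly. Their poses are not given: they have to be found in the camera images.
- console: the sieve shaker's control box, 3.2 kg, loose on four rubber feet: light grey steel, 190 x 300 x 95 mm (its x, y, z), with a flat dark panel on top. Origin: centre of its underside. Its x axis points away from the worker (the vented front faces the robot, -x), y to the left, z up. Wheel axle at x 0, y +75, z 75 mm; start button at x -25, y -35; stop button at x -25, y -105.
- wheel_axle (a point): centre of the thumbwheel, 20 mm below the panel top. The wheel stands upright in a slot (76 x 26 mm, bezel 4 mm high), axle along the box's y, so its top moves along the box's x. 20 mm wide: drum of 30 mm radius with eight black teeth, 6 mm thick, 45 degrees apart, tips rounded and 41 mm from the axle. In every click a valley, about 25 mm wide between the tips, is uppermost.
- wheel (a joint): turn of the thumbwheel, rad, endless; 0 with the blue plate uppermost; grows as the top is flicked away from the worker (box's +x). Clicks every 0.785 rad; the detent pulls it into the nearest click from either side; about 3 to 4 N at a tooth. Starts 2, 3 or 4 clicks before 0. Flicked away, the plates come up in the order white, yellow, orange, red, blue, green, grey, brown.
- blue_plate (a point): middle of the blue plate (15 x 18 mm), on the drum's surface 30 mm from the axle; it turns with the wheel. Each of the eight valleys has one coloured plate.
- pointer (a point): fixed point 30 mm above the axle, in line with the white marks on the slot's bezel: where the blue plate's middle must lie. At rest the two upper teeth lean 22.5 degrees before and behind it (tips at x -16 and +16 mm, 8 mm higher than it). A fingertip 3 mm above this point, coming along the box's x, clears the lower teeth and the drum and catches the nearer tooth.
- start_top (a point): centre of the top of the green start button (27 mm across, in a steel collar 43 mm across and 12 mm high); it stands 22 mm above the panel when out and goes straight down; moves with the button
- start (a joint): travel of the green start button, m: 0 out, 0.006 fully in; it springs back; about 1.4 N to begin and 4.5 N fully in
- stop_top (a point): centre of the top of the red stop button, made like the start button, 70 mm to the right of it
- stop (a joint): travel of the red stop button, m: 0 out, 0.006 fully in
- sieve: empty steel test sieve, 203 mm across and 50 mm high, open side up, standing on the table to the right of the box; origin: centre of its underside
- brush: sieve brush with a handle, lying on the table to the left of the box; origin: its underside near the middle, x axis along it towards the bristles
- sample_tin: round metal sample tin, 44 mm across and 32 mm high, standing on the right rear of the control box's panel; origin: centre of its underside
- sample_jar: sample jar with a white lid and a blue band, 50 mm across and 75 mm high, standing on the table in front of the box; origin: centre of its underside

How it is judged:
On the way, in this order (a step that is already met when the one before it is completed fails the run):
1. the blue plate comes to rest between the pointers (distance between blue_plate and pointer below 0.005 m and velocity of joint wheel between -0.2 and 0.2 rad/s), for 0.3 s.
2. the start button is pressed fully in (value of joint start above 0.0045 m), for 0.05 s.
3. the start button has sprung back out (value of joint start below 0.001 m), for 0.1 s.
At the end, for the whole second after the job is handed in: blue plate within 5 mm of the pointer point, wheel at rest; start button has been at least 4.5 mm in and is out again (under 1 mm), stop button out; box within 15 mm of where it was; sieve, brush, tin and jar within 20 mm (all of step 1 and value of joint each of start, stop below 0.001 m and distance of console from where it was at the start of the episode below 0.015 m and linear speed of console below 0.01 m/s and distance of each of sieve, brush, sample_tin, sample_jar from where it was at the start of the episode below 0.02 m); the robot touches nothing.
It fails at once if the start button is pressed while the blue plate is not at the pointers (value of joint start above 0.003 m and not (distance between blue_plate and pointer below 0.005 m)).
It fails at once if the red stop button is pressed (value of joint stop above 0.003 m).
It fails at once if the control box is shoved, lifted or tipped (distance of console from where it was at the start of the episode above 0.015 m or angle between console's own z axis and vertical above 0.1 rad).
It fails at once if the sieve, brush, tin or jar is pushed aside, tipped or picked up (distance of any of sieve, brush, sample_tin, sample_jar from where it was at the start of the episode above 0.02 m or angle between any of sieve, brush, sample_tin, sample_jar's own z axis and vertical above 0.3 rad).
It also fails if it takes over 54 s, if anything falls off the work surface, if the arm or the gripper's body presses on something with over 40 N, if the wrist force passes 120 N, or if a joint passes its speed limit or range.

### The arm

A 7-joint arm with a two-finger parallel gripper is mounted at the origin on the work surface. World frame = base frame: x ahead of the robot, y to its left, z up, the work surface at z = 0. Lengths are in m, angles in rad, forces in N, time in s.
With the tool pointing down it reaches from about 0.4 to 0.85 m from the base axis. Payload 4.5 kg.
Tool frame: the origin (TCP) lies on the centre line of the jaws, within the pads' length; the fingertips stand 14 mm ahead of it and the grasp point (between the pads) lies 5 mm behind it (arm.finger_overhang is the distance from the TCP to the fingertips, in m); x points along the fingers, z is the direction in which the jaws open and shut, and the axes are right-handed (so a half turn about x gives the same grasp; the last joint's range is limited). The gripper opens to 85 mm and grips with 20 to 120 N. Pads are 22 mm wide; open, the fingers measure 114 mm over their backs; the gripper's body (76 mm by 85 mm) begins 54 mm behind the grasp point. The pads swing forward as they close: fully open they stand 13 mm farther back than shut.
Start: joints at [-1.191, 0.689, -0.195, 1.565, 0.157, 0.902, -0.215], TCP at [0.212, 0.588, 0.245] pointing down, gripper open.
Joint ranges: [-3.01, 3.01], [-0.46, 2.08], [-1.47, 1.51], [0.13, 2.56], [-1, 4.14], [0.04, 2.09], [-2.66, 2.66]. Speed limits (rad/s): [2.57, 2.57, 3.14, 3.14, 3.14, 3.14, 3.14].

### API

Orientations are given as [roll, pitch, yaw] about the fixed x, y, z axes, in that order (R = Rz(yaw) Ry(pitch) Rx(roll)).
In Python, from station import sensors, cams, job, arm gives the robot as it stands.
- The arm moves only by the tool jog_arm, never from a script. Its argument "deltas" is a list that holds one entry, the list of rows, each a list of 5 numbers: the finger opening in cm, from 0 to 8.54, then the shift along the tool's x, y, z in cm, then the turn about the tool's x in rad. A call has 1 to 12 rows; each row is the pose to reach, as a shift and turn from the pose commanded when the call began, along the tool's axes at that moment; what a row does not reach only later rows make up. A row lasts 1/10 s, in which the tool goes at most 50 mm and 8.59 degrees, less where a joint would pass 70% of its speed; a pose out of reach is approached as far as the arm can. A call with a gripper value outside its range is refused whole. The fingers move at their own pace and stop on an object; "squeeze" is the grip in N (left out, the last holds). Time passes only in rows, so rows that repeat a pose let the fingers close. It gives the time, the measured TCP pose, the force and the opening at its end, in the units of the state.
- sensors.read_state(): the state, without advancing time (a new reading comes with each control period).
- cams.grab_frame(name): name is "scene" or "top"; returns the picture (420x560x3 uint8, red, green, blue); there is no depth.
- cams.get_calibration(name): a dict with "fx", "fy", "cx", "cy" (pixels), "R" (3x3) and "t" (3): a world point X has camera coordinates R X + t. Camera axes: x right, y down, z forward; pixel columns grow to the right and rows downward; lengths in m; the calibration is good to about 2 mm. A picture is of the moment at which its call begins. get_calibration takes no time and is no camera call.
- job.job_done(): hands the job in, once; it reports no verdict.
The state is a dict: "t": time; "qpos": joint angles; "dq": joint speeds; "effort": joint torques, N m; "tcp_pos": TCP position; "ee_rot": TCP orientation; "wrist_force": force on the tool from outside, world axes, zero at the start; "wrist_torque": the same for the moment, N m; "gripper_width": opening from 0.0 (shut) to 1.0 (fully open).
Only numpy, scipy, OpenCV 4.12 (cv2) and the standard library are available. Lean on these libraries where they do the work, as an engineer would, in place of code of your own. Each camera call takes 0.05 s, during which the arm holds its last target.

## Working session

There is one attempt and no reset: what is moved stays moved. The work goes in short steps, Python scripts to look and compute and a tool call to move; the robot and the scene stay as the last step left them, time stands still between calls to the robot, and variables do not carry over. Pictures are saved under pics/ and viewed, and the job is handed in when it is done.

Besides the shell and the picture viewer there is one more tool, called after "Emit:" as name(argument=value, ...) on one line, values as JSON. jog_arm: Moves the arm, as the interface text tells. Its arguments: {"type":"object","properties":{"deltas":{"type":"array"},"squeeze":{"type":"number"}},"required":["deltas"]}

```bash
ls; mkdir -p pics
python3 - <<'E'
from station import sensors, cams, job, arm
import cv2,numpy as np
s=sensors.read_state()
for k,v in s.items(): print(k,np.round(v,4))
for n in ("scene","top"):
    im=cams.grab_frame(n); cv2.imwrite(f"pics/{n}0.png",im[:,:,::-1])
    c=cams.get_calibration(n); print(n,{k:np.round(v,4).tolist() for k,v in c.items()})
E
```

```text
pics
t 0.0
qpos [-1.1912  0.69   -0.1945  1.5664  0.1573  0.9025 -0.2151]
dq [ 0.001  -0.0011  0.0014  0.0011 -0.0017  0.      0.0006]
effort [ 2.00000e-04 -5.39610e+01 -1.26650e+00 -1.58547e+01  9.10000e-03
  9.40000e-03  0.00000e+00]
tcp_pos [0.2116 0.5874 0.2445]
ee_rot [-3.0912  1.5689 -1.8661]
wrist_force [-0.0238 -0.0519  0.8841]
wrist_torque [ 0.0318 -0.013  -0.0073]
gripper_width 1.0041
scene {'fx': 458.8848, 'fy': 458.8848, 'cx': 276.7481, 'cy': 210.6928, 'R': [[0.8651, 0.5016, 0.0041], [0.3851, -0.6588, -0.6463], [-0.3215, 0.5606, -0.7631]], 't': [-0.5002, -0.1515, 1.4206]}
top {'fx': 395.1956, 'fy': 395.1956, 'cx': 283.7441, 'cy': 209.7539, 'R': [[-0.0155, -0.9998, 0.0101], [-0.9936, 0.0143, -0.1123], [0.1121, -0.0118, -0.9936]], 't': [0.0074, 0.5535, 1.139]}
```

View pics/scene0.png

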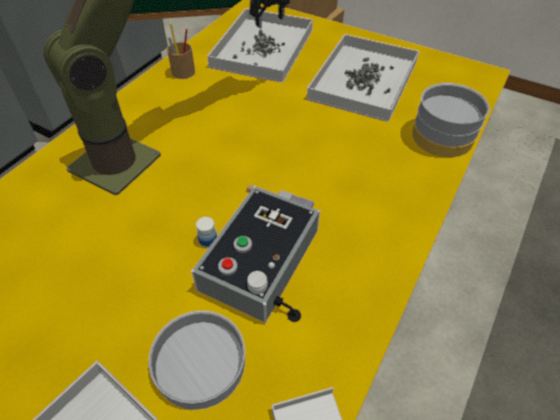

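View pics/top0.png

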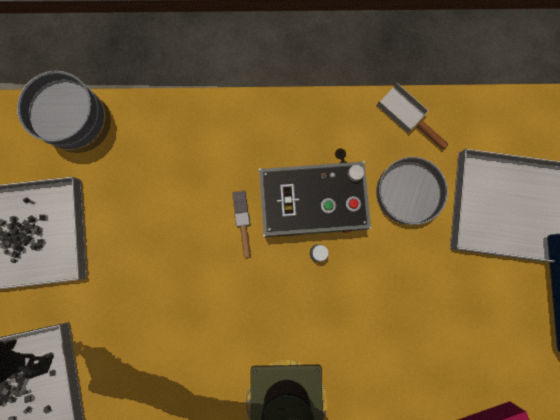

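The scene view shows the box centred near (257,250), with the wheel at (273,216), green at (243,243) and red at (228,265). In the top view the wheel is at (288,200), green at (329,205), red at (353,204) and the jar at (320,254). I'll zoom in next.

Run:
```python
import cv2,numpy as np
a=cv2.imread("pics/top0.png")[150:270,225:385]; b=cv2.imread("pics/scene0.png")[180:320,185:325]
cv2.imwrite("pics/z1.png",cv2.resize(a,None,fx=5,fy=5,interpolation=cv2.INTER_CUBIC))
c=cv2.imread("pics/scene0.png")[195:240,240:305]; d=cv2.imread("pics/top0.png")[178:223,256:321]
cv2.imwrite("pics/z2.png",np.vstack([cv2.resize(x,None,fx=6,fy=6,interpolation=cv2.INTER_CUBIC) for x in (c,d)]))
```

```text
(no output)
```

View pics/z1.png

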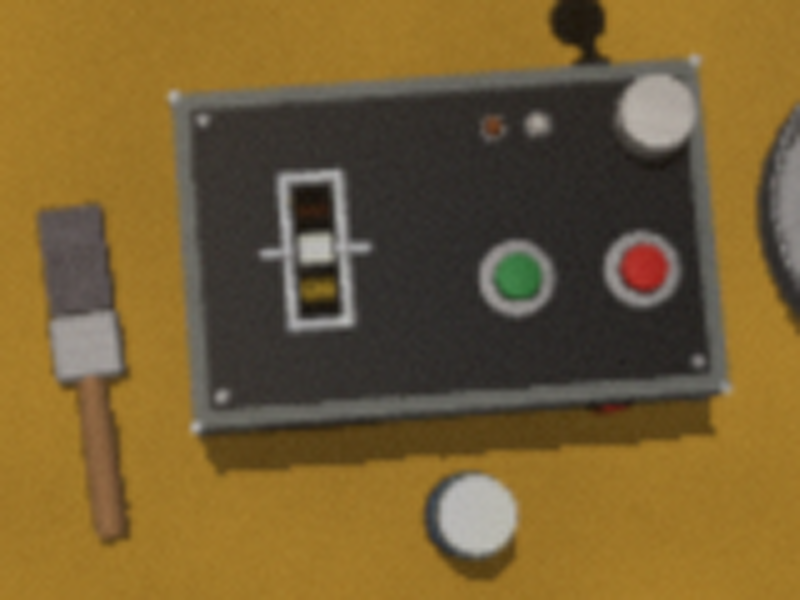

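View pics/z2.png

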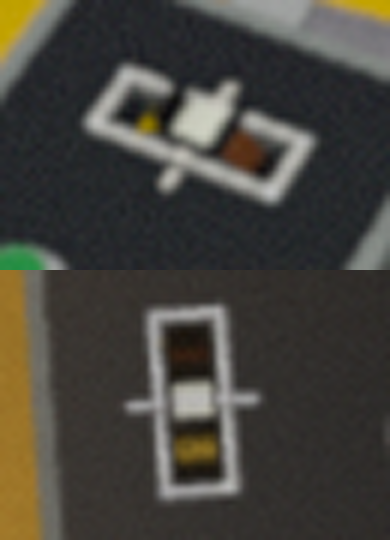

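```bash
cat > h.py <<'E'
import numpy as np,cv2
from station import sensors,cams,arm,job
from scipy.spatial.transform import Rotation as Ro
def P(n):
    c=cams.get_calibration(n); return c,np.array([[c['fx'],0,c['cx']],[0,c['fy'],c['cy']],[0,0,1]])
def tri(ps,pt):
    M=[]
    for n in('scene','top'):
        c,K=P(n); M.append(K@np.c_[np.array(c['R']),np.array(c['t'])])
    X=cv2.triangulatePoints(M[0],M[1],np.array(ps,float),np.array(pt,float)); return X[:3].ravel()/X[3,0]
def proj(n,X):
    c,K=P(n); v=K@(np.array(c['R'])@X+np.array(c['t'])); return v[:2]/v[2]
def ray(n,p,z):
    c,K=P(n); R=np.array(c['R']); C=-R.T@np.array(c['t']); d=R.T@np.linalg.solve(K,[p[0],p[1],1]); return C+d*(z-C[2])/d[2]
E
python3 - <<'E'
from h import *
print([k for k in dir(arm) if k[0]!='_'],arm.finger_overhang)
print(np.round(Ro.from_euler('xyz',sensors.read_state()['ee_rot']).as_matrix(),3))
im={n:cv2.imread(f"pics/{n}0.png") for n in('scene','top')}
roi={'scene':(180,320,185,325),'top':(150,270,225,385)}
res={}
for n in im:
    r=roi[n];h=cv2.cvtColor(im[n],cv2.COLOR_BGR2HSV)
    M={'g':cv2.inRange(h,(45,90,50),(85,255,255)),'r':cv2.inRange(h,(0,150,130),(8,255,255))|cv2.inRange(h,(172,150,130),(180,255,255)),'w':cv2.inRange(h,(0,0,125),(180,60,255))}
    for k,m in M.items():
        mm=np.zeros_like(m); mm[r[0]:r[1],r[2]:r[3]]=m[r[0]:r[1],r[2]:r[3]]
        N,l,st,ce=cv2.connectedComponentsWithStats(mm)
        for i in range(1,N):
            if st[i,4]>12: print(n,k,st[i],np.round(ce[i],1))
E
```

```text
['PlanningError', 'finger_overhang'] 0.014
[[-0.    -0.941  0.339]
 [-0.002  0.339  0.941]
 [-1.    -0.    -0.002]]
scene g [237 235  11  12  88] [242.2 240.8]
scene r [222 258  11  10  81] [227.  263.1]
scene w [ 192  186  128  120 1059] [262.1 242.5]
scene w [254 206  38  23 260] [272.7 216.8]
scene w [196 217  19  15 210] [204.8 224.1]
scene w [234 238  17  12  87] [242.4 244.8]
scene w [219 258  18  15 107] [227.7 266.8]
scene w [269 262   5   5  22] [271.1 264.1]
scene w [248 271  19  20 292] [257.2 279.9]
scene w [185 311  43   9  95] [205.2 313.5]
top g [324 201   9   9  61] [328.3 205. ]
top r [349 199   9   9  59] [353.4 202.9]
top w [349 165  16  14 173] [356.3 171.6]
top w [381 179   4  25  72] [382.9 190.7]
top w [277 184  22  32 187] [287.8 199.3]
top w [346 197  14  14  58] [351.7 203.5]
top w [321 199  14  14  62] [326.5 205.5]
top w [235 212  14  14 151] [241.5 218.6]
top w [313 245  15  16 192] [319.9 252.6]
```

Run:
```python
import cv2
b=cv2.imread("pics/scene0.png")[180:320,185:325]
cv2.imwrite("pics/z3.png",cv2.resize(b,None,fx=4.2,fy=4.2,interpolation=cv2.INTER_CUBIC))
```

```text
(no output)
```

View pics/z3.png

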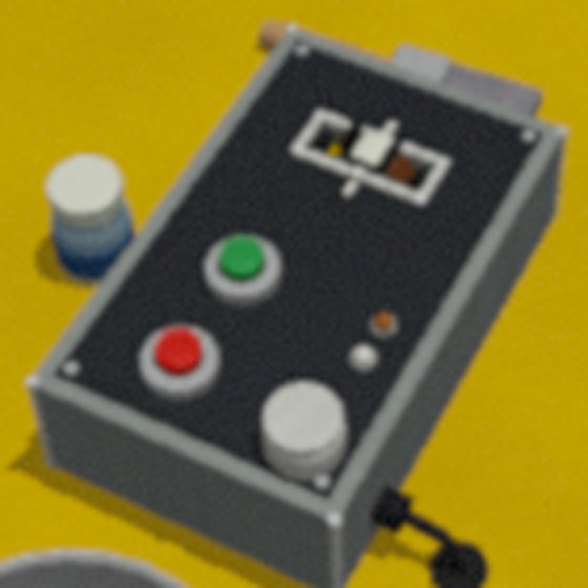

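Run:
```python
from h import *
S=lambda u,v:((u+.5)/4.2-.5+185,(v+.5)/4.2-.5+180)
T=lambda u,v:((u+.5)/5-.5+225,(v+.5)/5-.5+150)
C={'FL':((291,33),(196,428),(-95,150)),'BL':((562,131),(174,97),(95,150)),'FR':((33,381),(726,388),(-95,-150)),'BR':((335,518),(694,62),(95,-150))}
A=[];B=[]
for k,(s,t,b) in C.items():
    X=tri(S(*s),T(*t)); print(k,np.round(X,4)); A.append(b);B.append(X)
# wheel marks: left mark/right mark
g=tri(S(242,257),T(518,275));r=tri(S(180,350),T(643,267)); print('g',g,'r',r)
A=np.array(A)/1e3;B=np.array(B)
def fit(A,B):
    R,_=Ro.align_vectors(np.c_[B[:,:2]-B[:,:2].mean(0),0*B[:,0]],np.c_[A-A.mean(0),0*A[:,0]])
    y=R.as_euler('xyz')[2];c,s=np.cos(y),np.sin(y);o=B[:,:2].mean(0)-np.array([[c,-s],[s,c]])@A.mean(0); return y,o
print(fit(A,B),B[:,2].mean())
B2=np.array([ray('top',T(*t),.095) for s,t,b in C.values()]);print('toponly',fit(A,B2),np.round(B2,4))
B3=np.array([ray('scene',S(*s),.095) for s,t,b in C.values()]);print('sceneonly',fit(A,B3),np.round(B3,4))
for nm,(y,o) in dict(tri=fit(A,B),top=fit(A,B2)).items():
    M=np.array([[np.cos(y),-np.sin(y)],[np.sin(y),np.cos(y)]])
    print(nm,'wheel',o+M@[0,.075],'start',o+M@[-.025,-.035],'stop',o+M@[-.025,-.105])
# direct check of wheel bezel center
print('bezel top',ray('top',T(316,249),.099),'scene',ray('scene',S(371,157),.099), 'green top/scene at .117',ray('top',T(518,275),.117),ray('scene',S(242,257),.117))
```

```text
FL [0.4755 0.0559 0.0884]
BL [0.6632 0.0666 0.0926]
FR [ 0.4935 -0.2405  0.0924]
BR [ 0.6799 -0.2294  0.0927]
g [ 0.55594195 -0.12358678  0.11260594] r [ 0.56003645 -0.19278969  0.11125387]
(np.float64(0.05852423534016007), array([ 0.5780291, -0.0868452])) 0.09150341824228973
toponly (np.float64(0.05759786511124521), array([ 0.5782557 , -0.08618841])) [[ 0.4761  0.0564  0.095 ]
 [ 0.6634  0.067   0.095 ]
 [ 0.4939 -0.2395  0.095 ]
 [ 0.6797 -0.2287  0.095 ]]
sceneonly (np.float64(0.059597985704877066), array([ 0.57915681, -0.08955898])) [[ 0.4783  0.0503  0.095 ]
 [ 0.6635  0.0642  0.095 ]
 [ 0.4945 -0.242   0.095 ]
 [ 0.6804 -0.2307  0.095 ]]
tri wheel [ 0.57364229 -0.0119736 ] start [ 0.55511908 -0.12324755] stop [ 0.55921344 -0.19312771]
top wheel [ 0.57393824 -0.01131279] start [ 0.55531196 -0.12256952] stop [ 0.55934159 -0.19245344]
bezel top [ 0.57487129 -0.01184118  0.099     ] scene [ 0.57535233 -0.01484383  0.099     ] green top/scene at .117 [ 0.55636646 -0.12227677  0.117     ] [ 0.55720294 -0.12677567  0.117     ]
```

Emit:
jog_arm(deltas=[[[6,0,-27,-22,0.58],[6,0,-27,-22,0.58],[6,0,-27,-22,0.58],[6,0,-27,-22,0.58],[6,0,-27,-22,0.58],[6,0,-27,-22,0.58],[6,0,-27,-22,0.58],[6,0,-27,-22,0.58],[6,0,-54.6,-44,1.167],[6,0,-54.6,-44,1.167],[6,0,-54.6,-44,1.167],[6,0,-54.6,-44,1.167]]])

```text
t: 1.3
tcp_pos: [0.4967, 0.1181, 0.2452]
ee_rot: [2.13, 1.57, 2.183]
wrist_force: [0.9, 1.0, -0.3]
gripper_width: 0.701
```

```bash
cat >> h.py <<'E'
def togo(X,yaw=0.058):
    s=sensors.read_state(); R=Ro.from_euler('xyz',s['ee_rot']).as_matrix()
    d=R.T@(np.array(X)-s['tcp_pos']); h=np.arctan2(R[1,2],R[0,2])
    print('t',s['t'],'tcp',np.round(s['tcp_pos'],4),'F',np.round(s['wrist_force'],1),'w',s['gripper_width'],'head',round(h,3),'xaxis',np.round(R[:,0],3)); print('cm',np.round(d*100,2),'turn',round(h-yaw,3))
E
python3 -c "
from h import *
togo([.576,-.012,.245])"
```

```text
t 1.3 tcp [0.4967 0.1181 0.2452] F [ 0.9  1.  -0.3] w 0.7012418975101704 head 0.053 xaxis [-0.  0. -1.]
cm [ 1.000e-02 -1.342e+01  7.230e+00] turn -0.005
```

Emit:
jog_arm(deltas=[[[6,0,-5,3,0],[6,0,-10,5,0],[6,0,-13.4,7.2,0],[6,0,-13.4,7.2,0],[6,0,-13.4,7.2,0],[6,0,-13.4,7.2,0],[6,0,-13.4,7.2,0]]])

```text
t: 2.0
tcp_pos: [0.5751, -0.0079, 0.2451]
ee_rot: [2.164, 1.569, 2.225]
wrist_force: [0.2, 0.8, 0.1]
gripper_width: 0.698
```

Run:
```python
from h import *
togo([.576,-.012,.16])
for n in("scene","top"):
    im=cams.grab_frame(n); cv2.imwrite(f"pics/{n}1.png",im[:,:,::-1])
a=cv2.imread("pics/scene1.png")[120:300,180:340]
b=cv2.imread("pics/top1.png")[120:260,220:380]
cv2.imwrite("pics/z4.png",np.hstack([cv2.resize(a,(400,450)),cv2.resize(b,(400,450))]))
```

```text
t 2.0 tcp [ 0.5751 -0.0079  0.2451] F [0.2 0.8 0.1] w 0.6983005290963219 head 0.061 xaxis [-0.001  0.001 -1.   ]
cm [ 8.51 -0.43  0.08] turn 0.003
```

View pics/z4.png

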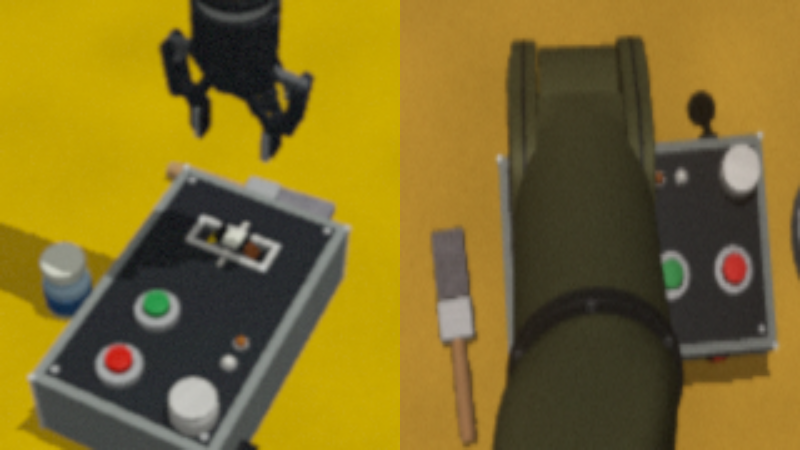

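Run:
```python
from h import *
s=sensors.read_state();p=np.array(s['tcp_pos'])
for z in(.225,.231,.237,.243):
    print(z,proj('scene',np.array([p[0]-.035,p[1]-.002,z])),proj('scene',np.array([p[0]+.035,p[1]+.002,z])))
a=cv2.imread("pics/scene1.png")[125:225,235:315]
cv2.imwrite("pics/z5.png",cv2.resize(a,None,fx=6,fy=6,interpolation=cv2.INTER_CUBIC))
```

```text
0.225 [260.82088258 175.53460934] [287.88105091 185.49553987]
0.231 [260.76305129 173.71216214] [287.94072876 183.68140884]
0.237 [260.70472044 171.87397219] [288.00093216 181.85130157]
0.243 [260.64588352 170.01983464] [288.0616681 180.0050061]
```

View pics/z5.png

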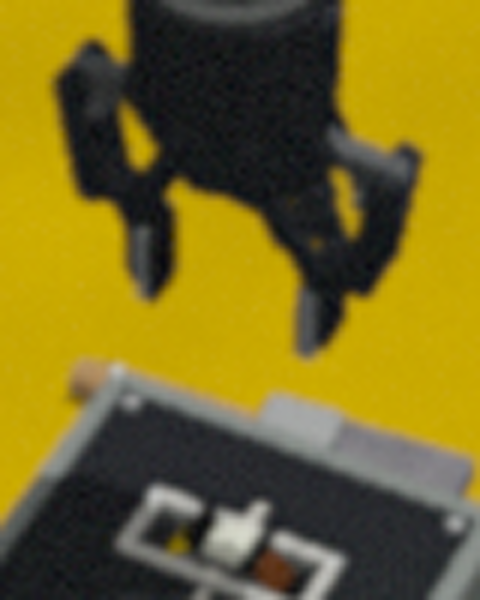

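Emit:
jog_arm(deltas=[[[6,1,-4.5,0.2,0],[6,5,-5.6,0.2,0],[6,9,-5.6,0.2,0],[6,11.5,-5.6,0.2,0],[6,12.7,-5.6,0.2,0],[6,13,-5.6,0.2,0],[6,13,-5.6,0.2,0],[6,13,-5.6,0.2,0]]])

```text
t: 2.9
tcp_pos: [0.5822, -0.066, 0.1167]
ee_rot: [-0.1, 1.568, -0.042]
wrist_force: [-0.4, 0.7, 0.0]
gripper_width: 0.703
```

Emit:
jog_arm(deltas=[[[6,0.1,0,0,0],[6,0.2,0,0,0],[6,0.2,0,0,0]]])

```text
t: 3.2
tcp_pos: [0.5812, -0.0661, 0.1137]
ee_rot: [0.05, 1.57, 0.108]
wrist_force: [-0.6, -0.7, 0.1]
gripper_width: 0.705
```

Emit:
jog_arm(deltas=[[[6,0.1,0,0,0],[6,0.2,0,0,0],[6,0.2,0,0,0]]])

```text
t: 3.5
tcp_pos: [0.5809, -0.0661, 0.1111]
ee_rot: [2.773, 1.57, 2.831]
wrist_force: [0.7, -0.1, -0.2]
gripper_width: 0.703
```

Emit:
jog_arm(deltas=[[[6,0.1,0,0,0],[6,0.2,0,0,0],[6,0.2,0,0,0]]])

```text
t: 3.8
tcp_pos: [0.5809, -0.0661, 0.1091]
ee_rot: [2.783, 1.57, 2.841]
wrist_force: [0.1, 0.4, 0.1]
gripper_width: 0.702
```

Emit:
jog_arm(deltas=[[[6,0.1,0,0,0],[6,0.2,0,0,0],[6,0.2,0,0,0]]])

```text
t: 4.1
tcp_pos: [0.581, -0.0661, 0.1071]
ee_rot: [2.638, 1.571, 2.696]
wrist_force: [0.9, 0.8, 0.1]
gripper_width: 0.703
```

Emit:
jog_arm(deltas=[[[6,0.1,0,0,0],[6,0.2,0,0,0],[6,0.2,0,0,0]]])

```text
t: 4.4
tcp_pos: [0.581, -0.0661, 0.1051]
ee_rot: [2.734, 1.571, 2.792]
wrist_force: [-0.3, -0.2, -0.4]
gripper_width: 0.705
```

Emit:
jog_arm(deltas=[[[6,0.1,0,0,0],[6,0.1,0,0,0],[6,0.1,0,0,0]]])

```text
t: 4.7
tcp_pos: [0.5811, -0.0661, 0.1043]
ee_rot: [1.558, 1.571, 1.616]
wrist_force: [-0.4, -0.6, 0.4]
gripper_width: 0.704
```

Emit:
jog_arm(deltas=[[[6,0.1,0,0,0],[6,0.1,0,0,0],[6,0.1,0,0,0]]])

```text
t: 5.0
tcp_pos: [0.5812, -0.0662, 0.104]
ee_rot: [0.094, 1.57, 0.152]
wrist_force: [-0.4, 0.2, 6.2]
gripper_width: 0.705
```

Emit:
jog_arm(deltas=[[[6,0.1,0,0,0],[6,0.1,0,0,0],[6,0.1,0,0,0]]])

```text
t: 5.3
tcp_pos: [0.5812, -0.0662, 0.104]
ee_rot: [0.039, 1.57, 0.096]
wrist_force: [-3.0, 0.6, 13.8]
gripper_width: 0.705
```

Emit:
jog_arm(deltas=[[[6,-2,0,0,0],[6,-4,0,0,0],[6,-4.5,2.5,-0.2,0],[6,-4.5,5.4,-0.4,0],[6,-4.5,5.4,-0.4,0],[6,-4.5,5.4,-0.4,0]]])

```text
t: 5.9
tcp_pos: [0.5739, -0.0116, 0.1473]
ee_rot: [1.585, 1.571, 1.645]
wrist_force: [-0.3, -0.9, 0.3]
gripper_width: 0.704
```

Run:
```python
from h import *
togo([.574,-.012,.117])
im=cams.grab_frame("scene"); cv2.imwrite("pics/s2.png",cv2.resize(im[150:250,225:325,::-1],None,fx=6,fy=6,interpolation=cv2.INTER_CUBIC))
togo([.574,-.012,.117])
```

```text
t 5.9 tcp [ 0.5739 -0.0116  0.1473] F [-0.3 -0.9  0.3] w 0.7035650287756349 head 0.06 xaxis [-0.  0. -1.]
cm [ 3.03 -0.04  0.01] turn 0.002
t 5.95 tcp [ 0.5739 -0.0129  0.1472] F [ 0.5 -0.2 -0.2] w 0.701256605952531 head 0.058 xaxis [-0.    -0.001 -1.   ]
cm [3.02 0.1  0.02] turn 0.0
```

View pics/s2.png

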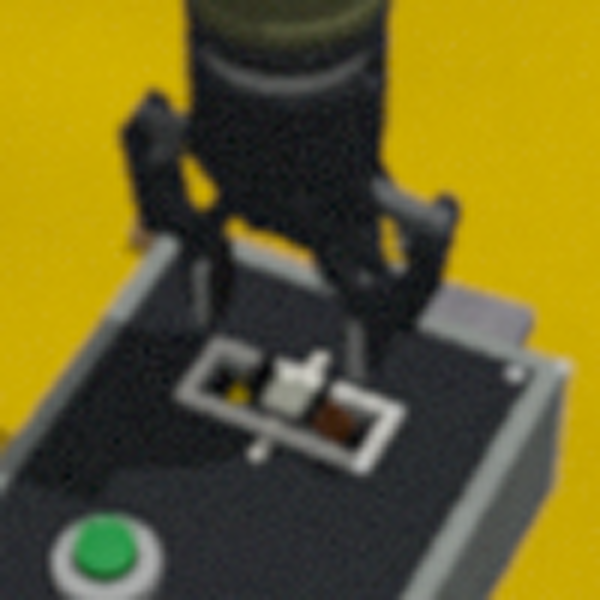

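Emit:
jog_arm(deltas=[[[6,1.5,0,0,0],[6,2.8,0,0,0],[6,3,0,0,0],[6,3,0,0.5,0],[6,3,0,1,0],[6,3,0,1.5,0],[6,3,0,2,0],[6,3,0,2.5,0],[6,3,0,3,0],[6,3,0,3.5,0],[6,3,0,3.5,0],[6,3,0,3.5,0]]])

```text
t: 7.15
tcp_pos: [0.6095, -0.0103, 0.1173]
ee_rot: [0.114, 1.57, 0.172]
wrist_force: [-0.3, -0.3, -0.1]
gripper_width: 0.703
```

Run:
```python
from h import *
togo([.574,-.012,.147])
im=cams.grab_frame("scene"); cv2.imwrite("pics/s3.png",cv2.resize(im[150:250,225:325,::-1],None,fx=6,fy=6,interpolation=cv2.INTER_CUBIC))
```

```text
t 7.15 tcp [ 0.6095 -0.0103  0.1173] F [-0.3 -0.3 -0.1] w 0.7034525791915061 head 0.058 xaxis [ 0.001  0.    -1.   ]
cm [-2.97  0.04 -3.55] turn 0.0
```

View pics/s3.png

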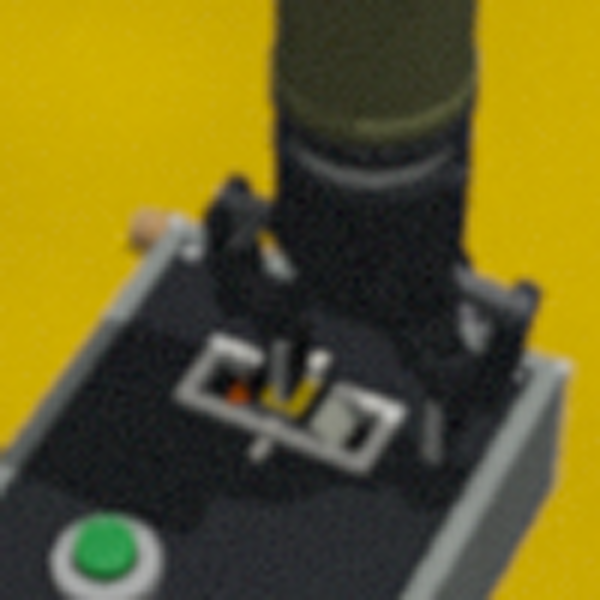

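Emit:
jog_arm(deltas=[[[6,-1.5,0,0,0],[6,-3,0,0,0],[6,-3,0,0,0],[6,-3,0,-2,0],[6,-3,0,-3.5,0],[6,-3,0,-3.5,0],[6,-3,0,-3.5,0],[6,-1.5,0,-3.5,0],[6,0,0,-3.5,0],[6,0,0,-3.5,0],[6,0,0,-3.5,0]]])

```text
t: 8.3
tcp_pos: [0.5747, -0.0124, 0.1173]
ee_rot: [0.07, 1.57, 0.128]
wrist_force: [0.8, -0.2, -0.1]
gripper_width: 0.702
```

Emit:
jog_arm(deltas=[[[6,0,0,0.5,0],[6,0,0,1,0],[6,0,0,1.5,0],[6,0,0,2,0],[6,0,0,2.5,0],[6,0,0,3,0],[6,0,0,3.5,0],[6,0,0,3.5,0],[6,0,0,3.5,0]]])

```text
t: 9.2
tcp_pos: [0.6095, -0.0103, 0.1173]
ee_rot: [0.103, 1.57, 0.161]
wrist_force: [0.4, 0.8, 0.3]
gripper_width: 0.701
```

Run:
```python
from h import *
togo([.574,-.012,.147])
im=cams.grab_frame("scene"); cv2.imwrite("pics/s4.png",cv2.resize(im[150:250,225:325,::-1],None,fx=6,fy=6,interpolation=cv2.INTER_CUBIC))
```

```text
t 9.2 tcp [ 0.6095 -0.0103  0.1173] F [0.4 0.8 0.3] w 0.700880877673899 head 0.058 xaxis [ 0.001  0.    -1.   ]
cm [-2.97  0.04 -3.55] turn 0.0
```

View pics/s4.png

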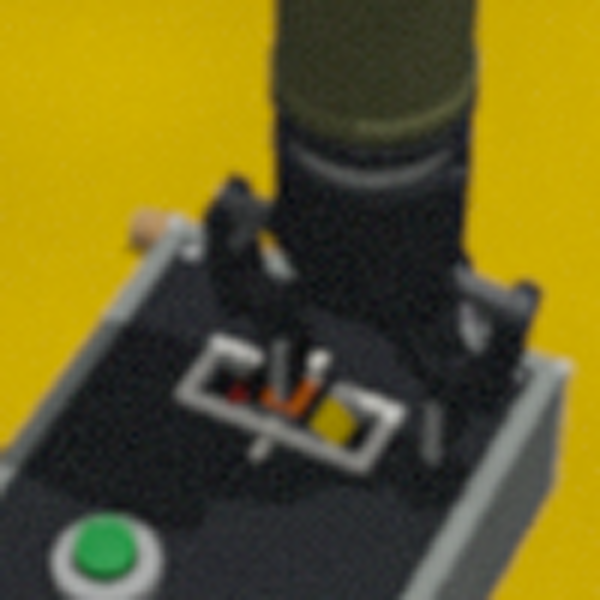

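The yellow plate came up after the first flick, and orange is up now, with red next at (240,395). Two more flicks to go.

Emit:
jog_arm(deltas=[[[6,-1.5,0,0,0],[6,-3,0,0,0],[6,-3,0,0,0],[6,-3,0,-2,0],[6,-3,0,-3.5,0],[6,-3,0,-3.5,0],[6,-3,0,-3.5,0],[6,-1.5,0,-3.5,0],[6,0,0,-3.5,0],[6,0,0,-3.5,0],[6,0,0,-3.5,0]]])

```text
t: 10.35
tcp_pos: [0.5747, -0.0124, 0.1173]
ee_rot: [0.152, 1.57, 0.21]
wrist_force: [-0.2, -0.1, 0.3]
gripper_width: 0.699
```

Emit:
jog_arm(deltas=[[[6,0,0,0.5,0],[6,0,0,1,0],[6,0,0,1.5,0],[6,0,0,2,0],[6,0,0,2.5,0],[6,0,0,3,0],[6,0,0,3.5,0],[6,0,0,3.5,0],[6,0,0,3.5,0]]])

```text
t: 11.25
tcp_pos: [0.6095, -0.0103, 0.1173]
ee_rot: [0.095, 1.57, 0.153]
wrist_force: [-0.2, 0.4, -0.3]
gripper_width: 0.708
```

Run:
```python
from h import *
togo([.574,-.012,.147])
im=cams.grab_frame("scene"); cv2.imwrite("pics/s5.png",cv2.resize(im[150:250,225:325,::-1],None,fx=6,fy=6,interpolation=cv2.INTER_CUBIC))
```

```text
t 11.25 tcp [ 0.6095 -0.0103  0.1173] F [-0.2  0.4 -0.3] w 0.7077160092559566 head 0.058 xaxis [ 0.001  0.    -1.   ]
cm [-2.97  0.04 -3.55] turn 0.0
```

View pics/s5.png

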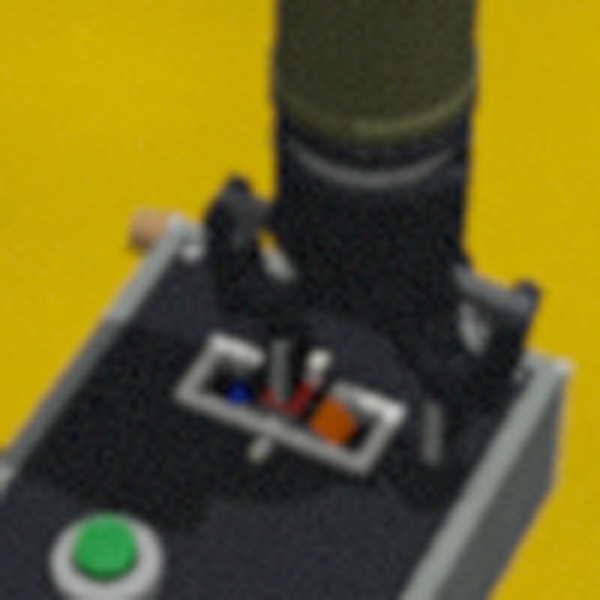

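Red is up and blue is next at (238,393). This is the last flick.

Emit:
jog_arm(deltas=[[[6,-1.5,0,0,0],[6,-3,0,0,0],[6,-3,0,0,0],[6,-3,0,-2,0],[6,-3,0,-3.5,0],[6,-3,0,-3.5,0],[6,-3,0,-3.5,0],[6,-1.5,0,-3.5,0],[6,0,0,-3.5,0],[6,0,0,-3.5,0],[6,0,0,-3.5,0]]])

```text
t: 12.4
tcp_pos: [0.5747, -0.0124, 0.1173]
ee_rot: [0.126, 1.57, 0.184]
wrist_force: [-0.3, 0.5, 0.6]
gripper_width: 0.703
```

Emit:
jog_arm(deltas=[[[6,0,0,0.5,0],[6,0,0,1,0],[6,0,0,1.5,0],[6,0,0,2,0],[6,0,0,2.5,0],[6,0,0,3,0],[6,0,0,3.5,0],[6,0,0,3.5,0],[6,0,0,3.5,0]]])

```text
t: 13.3
tcp_pos: [0.6095, -0.0103, 0.1173]
ee_rot: [0.138, 1.57, 0.196]
wrist_force: [-0.2, -0.2, -0.7]
gripper_width: 0.702
```

Emit:
jog_arm(deltas=[[[6,-1.5,0,0,0],[6,-3,0,0,0],[6,-5,0,0,0],[6,-7,0,0,0],[6,-7,0,0,0],[6,-7,0,0,0],[6,-7,0,0,0]]])

```text
t: 14.0
tcp_pos: [0.6082, -0.0104, 0.1867]
ee_rot: [3.03, 1.569, 3.088]
wrist_force: [1.5, 0.7, 0.3]
gripper_width: 0.7
```

Run:
```python
from h import *
togo([.5555,-.1230,.187])
im=cams.grab_frame("scene"); cv2.imwrite("pics/s6.png",cv2.resize(im[150:270,205:325,::-1],None,fx=5,fy=5,interpolation=cv2.INTER_CUBIC))
```

```text
t 14.0 tcp [ 0.6082 -0.0104  0.1867] F [1.5 0.7 0.3] w 0.6998253207268322 head 0.058 xaxis [-0.001  0.    -1.   ]
cm [ -0.02 -10.94  -5.91] turn 0.0
```

View pics/s6.png

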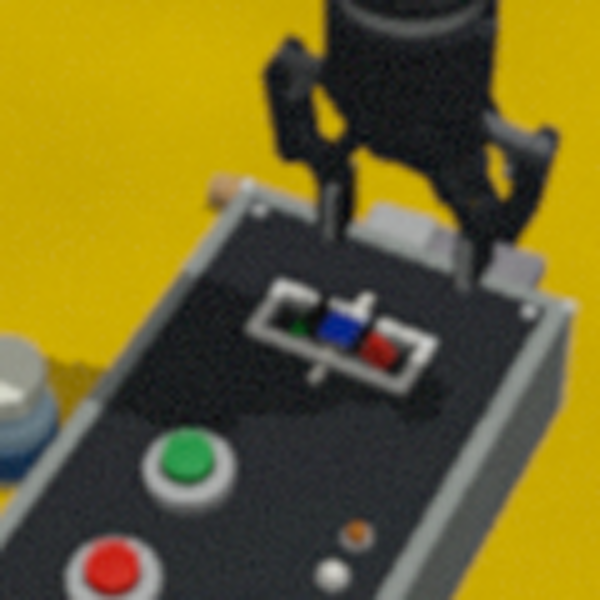

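Emit:
jog_arm(deltas=[[[0,0,-4,-2,0],[0,0,-8,-4,0],[0,0,-10.9,-5.9,0],[0,0,-10.9,-5.9,0],[0,0,-10.9,-5.9,0],[0,0,-10.9,-5.9,0],[0,0,-10.9,-5.9,0],[0,0,-10.9,-5.9,0],[0,0,-10.9,-5.9,0],[0,0,-10.9,-5.9,0]]])

```text
t: 15.05
tcp_pos: [0.5564, -0.1223, 0.1872]
ee_rot: [1.378, 1.571, 1.437]
wrist_force: [-0.7, 0.1, 0.6]
gripper_width: 0.004
```

Emit:
jog_arm(deltas=[[[0,2,0,0,0],[0,4,0,0,0],[0,4.4,0,0,0],[0,4.4,0,0,0],[0,4.4,0,0,0],[0,4.4,0,0,0]]])

```text
t: 15.65
tcp_pos: [0.557, -0.1228, 0.1442]
ee_rot: [-0.203, 1.569, -0.145]
wrist_force: [0.1, -0.0, -0.0]
gripper_width: 0.002
```

Run:
```python
from h import *
togo([.5555,-.1230,.13])
im=cams.grab_frame("scene"); cv2.imwrite("pics/s7.png",cv2.resize(im[170:290,195:315,::-1],None,fx=5,fy=5,interpolation=cv2.INTER_CUBIC))
```

```text
t 15.65 tcp [ 0.557  -0.1228  0.1442] F [ 0.1 -0.  -0. ] w 0.0020249920360109292 head 0.058 xaxis [ 0.002 -0.    -1.   ]
cm [ 1.42 -0.01 -0.15] turn -0.0
```

View pics/s7.png

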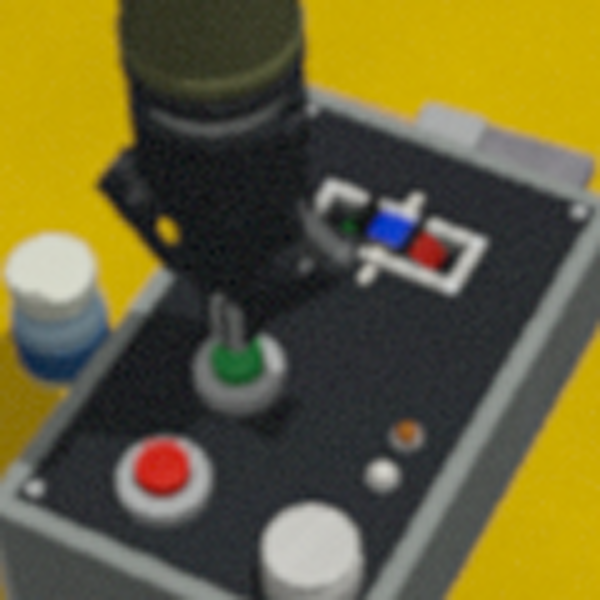

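The blue plate is still up at (390,228), and the shut fingertips are centred over the green button at (237,355). I'll press it in small steps.

Emit:
jog_arm(deltas=[[[0,0.3,0,0,0],[0,0.6,0,0,0],[0,0.6,0,0,0],[0,0.6,0,0,0]]])

```text
t: 16.1
tcp_pos: [0.5562, -0.1227, 0.1371]
ee_rot: [2.69, 1.57, 2.748]
wrist_force: [0.2, -0.3, -1.1]
gripper_width: 0.0
```

Emit:
jog_arm(deltas=[[[0,0.3,0,0,0],[0,0.3,0,0,0],[0,0.3,0,0,0]]])

```text
t: 16.4
tcp_pos: [0.5562, -0.1226, 0.1341]
ee_rot: [2.685, 1.57, 2.743]
wrist_force: [0.2, 0.0, 0.4]
gripper_width: -0.001
```

Emit:
jog_arm(deltas=[[[0,0.3,0,0,0],[0,0.3,0,0,0],[0,0.3,0,0,0]]])

```text
t: 16.7
tcp_pos: [0.5563, -0.1227, 0.1312]
ee_rot: [2.357, 1.571, 2.415]
wrist_force: [0.3, 0.1, -0.7]
gripper_width: -0.002
```

Emit:
jog_arm(deltas=[[[0,0.2,0,0,0],[0,0.3,0,0,0],[0,0.3,0,0,0]]])

```text
t: 17.0
tcp_pos: [0.5563, -0.1227, 0.1283]
ee_rot: [0.537, 1.571, 0.595]
wrist_force: [-0.6, -0.1, 2.9]
gripper_width: 0.001
```

Emit:
jog_arm(deltas=[[[0,0.2,0,0,0],[0,0.2,0,0,0],[0,0.2,0,0,0]]])

```text
t: 17.3
tcp_pos: [0.5563, -0.1226, 0.1263]
ee_rot: [0.931, 1.571, 0.989]
wrist_force: [-0.5, -0.3, 3.8]
gripper_width: 0.002
```

Emit:
jog_arm(deltas=[[[0,0.2,0,0,0],[0,0.2,0,0,0],[0,0.2,0,0,0]]])

```text
t: 17.6
tcp_pos: [0.5563, -0.1227, 0.125]
ee_rot: [-0.012, 1.57, 0.046]
wrist_force: [-2.4, 1.0, 10.7]
gripper_width: -0.002
```

The force is 10.7 N at TCP 0.125, which is 6 mm below first contact, so the button is bottomed. Now I'll release it and retreat.

Emit:
jog_arm(deltas=[[[0,0.05,0,0,0],[0,0.05,0,0,0],[0,-2,0,0,0],[0,-5,0,0,0],[0,-9,0,0,0],[0,-12,0,0,0],[0,-12,4,-6,0],[0,-12,8,-12,0],[0,-12,12,-15,0],[0,-12,12,-15,0],[0,-12,12,-15,0],[0,-12,12,-15,0]]])

```text
t: 18.8
tcp_pos: [0.3995, -0.0111, 0.2443]
ee_rot: [0.133, 1.57, 0.193]
wrist_force: [1.8, 0.9, 0.5]
gripper_width: -0.001
```

Run:
```python
from h import *
togo([.5555,-.1230,.13])
ims={n:cams.grab_frame(n)[:,:,::-1] for n in('scene','top')}
for n in ims: cv2.imwrite(f"pics/{n}8.png",ims[n])
cv2.imwrite("pics/z8.png",np.hstack([cv2.resize(ims['scene'][180:320,185:325],(400,400)),cv2.resize(ims['top'][140:270,235:365],(400,400))]))
for n in ims:
    h=cv2.cvtColor(np.ascontiguousarray(ims[n]),cv2.COLOR_BGR2HSV)
    for k,m in {'g':cv2.inRange(h,(45,90,50),(85,255,255)),'r':cv2.inRange(h,(0,150,130),(8,255,255))|cv2.inRange(h,(172,150,130),(180,255,255))}.items():
        N,l,st,ce=cv2.connectedComponentsWithStats(m)
        for i in range(1,N):
            if st[i,4]>40 and 220<ce[i][0]<370 and 180<ce[i][1]<280: print(n,k,st[i],np.round(ce[i],1))
```

```text
t 18.8 tcp [ 0.3995 -0.0111  0.2443] F [1.8 0.9 0.5] w -0.00099442348731534 head 0.06 xaxis [ 0.  0. -1.]
cm [ 11.44 -12.11  14.9 ] turn 0.002
scene g [238 236  10  11  85] [242.2 240.8]
scene r [222 258  11  10  81] [227.  263.1]
top g [324 201   9   9  61] [328.3 205. ]
top r [349 199   9   9  60] [353.4 202.9]
```

View pics/z8.png

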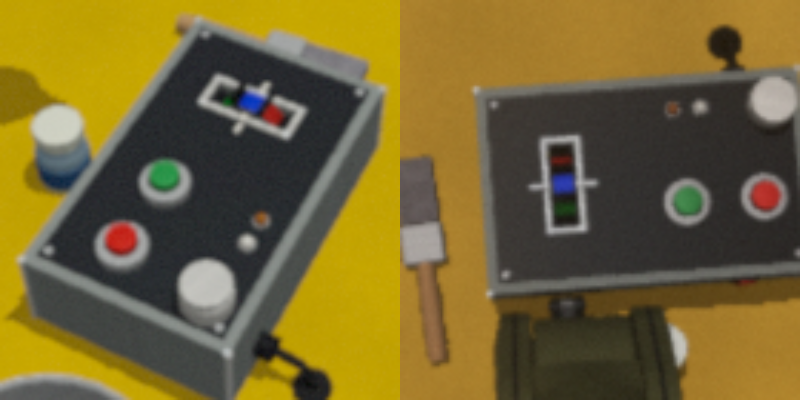

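The blue plate lies on the pointer line in both views. The button centroids are at the same pixels as at the start, so the box has not moved and both buttons are out. The arm is clear, so I'm handing in.

```bash
python3 -c "
from station import job
print(job.job_done())"
```

```text
the job is handed in; nothing more can be done
None
```

I flicked the thumbwheel four clicks away from the worker (white, yellow, orange, red, blue), using one fingertip of the part-open gripper. Then I pressed the green start button with the fingers shut and released it. The job was handed in at about 19 s, and no verdict was reported.

**Last checks:**
- **Wheel:** the blue plate lies between the white pointers in both camera views.
- **Start button:** first contact was at about TCP height 0.131 m. It bottomed at 0.125 m with 10.7 N, which matches the full 6 mm of travel. It is out again.
- **Stop button and box:** the red and green buttons sit at the same pixels as at the start (within 0.1 px). So the stop button is untouched and the box has not moved.
- **Loose items:** I steered clear of all of them. The brush, tin and jar look undisturbed in the final pictures, where the arm partly hides the jar in the top view. I did not check the sieve's position closely, but the arm never went near it.
- **Arm:** it ended clear of everything.

**Disagreements:**
- The two cameras differed by about 3 to 4 mm in position, and the box top measured about 3 mm lower than the text says.
- With the gripper 60 mm open, the fingertips stood only about 9 mm ahead of the TCP, not 14 mm. I found this by lightly touching the panel (about 14 N) before flicking the wheel.

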